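# Clip the tube rack to the bench eye

### The job

Secure the white tube rack to the bench: slide it over the bench so that the steel eye presses the sprung gate of the rack's snap hook inward and the gate snaps shut behind the eye's front leg. Then, with the gate shut, draw the rack gently back towards the robot until the eye's leg bears on the inside of the gate, to prove that it is caught, and leave it clipped and standing flat. Do not touch the capped tubes, do not ram the eye, and leave the other things on the bench alone.

Things in the scene. Friction and masses are not known exactly. Their poses are not given: they have to be found in the camera images.
- rack: Loose white tube rack, solid block 100 (x) x 130 (y) x 50 (z) mm, 0.4 to 0.9 kg, too wide to grasp; slides on the bench. Origin: on its underside, 35 mm behind the front face; z up; x points out of the front face, which carries the snap hook. Push it with the fingertips on its upright faces: front at x = +35 mm, rear at x = -65 mm, sides at y = +-65 mm. Tubes stand on it to 71 mm.
- hook_spine (a point): Middle of the rear bar (spine) of the snap hook, at rack x = 64, y = 0, z = 22 mm. The hook is a rigid aluminium D of 8 mm bar lying level, on a 10 mm stub from the rack's front face. From the spine two arms run forward at rack y = +22 and -22 mm to x = 104 mm, so it spans y = +-26 mm. The gate closes the D in front.
- hook_nose (a point): Tip of the snap hook's -y arm: its nose (bar centre), at rack x = 105, y = -19, z = 22 mm. The free end of the shut gate lies beside it.
- hook_mouth (a point): Point on the shut gate near its free end, at rack x = 104, y = -7, z = 22 mm: the best place for the eye's leg to press. The leg passes if it meets the gate between about rack y = -11 and -3 mm; nearer the hinge the gate cannot swing clear before the leg meets the spine; further out the leg meets the nose.
- gate (a joint): Sprung gate: 6 mm steel bar hinged upright at the end of the +y arm (rack x = 104, y = 22 mm), 33 mm long towards the nose. 0 = shut (cannot open outward), grows to 1.2 rad as it swings in towards the rack. Opening it takes 7 to 16 N of push on the rack, friction included; the push falls below half as it snaps shut, once the leg is 21 to 30 mm past its line; the leg meets the spine at 32 mm.
- eye: Steel eye fixed to the bench: upright arch of 7 mm bar, 49 mm high, legs 50 mm apart, on a dark plate 85 x 40 x 4 mm. Origin: on the bench at the centre of the front leg (nearer the robot); x points from front leg to rear leg: the way the rack must travel to be clipped, with the rack's x parallel to it.
- eye_leg (a point): Centre of the eye's front leg (7 mm thick) at the height of the snap hook, 22 mm above the bench. Clipped: this point lies inside the D, in the rack's frame x between 71 and 98 mm; drawn back against the shut gate it is at x = 97.5 mm.
- tubes: The eight tubes in the rack, fixed in it, purple caps 16 mm wide, 57 to 71 mm above the bench. Same origin and axes as the rack. Not to be touched.
- timer: Bystander: black round timer, 64 mm wide, 18 mm high, lying on the bench; origin at the centre of its underside.
- stain: Bystander: amber bottle, 54 mm wide, 85 mm high; origin at the centre of its underside.
- dye_tray: Bystander, fixed: open purple tray 90 x 120 x 60 mm with a clear lid standing up; origin at the centre of its underside.
There are look-alikes about, which are no part of the job. Several things have the shape of the rack; the one meant has the colours described above.

How it is judged:
On the way, in this order (a step that is already met when the one before it is completed fails the run):
1. the eye's front leg has opened the gate: the gate is pressed inward by more than 0.3 rad with the eye against it (value of joint gate above 0.3 rad and contact force between rack and eye above 0.5 N).
2. the leg is inside the hook and the gate has shut behind it (under 0.1 rad) (x of eye_leg in the frame of rack between 0.069 and 0.1 m and y of eye_leg in the frame of rack between -0.018 and 0.018 m and value of joint gate below 0.1 rad), for 0.2 s.
3. drawn back: the leg bears with more than 1 N on the inside of the shut gate or the nose (leg more than 92 mm ahead of the rack's origin) (x of eye_leg in the frame of rack between 0.092 and 0.101 m and value of joint gate below 0.1 rad and contact force between rack and eye above 1 N), for 0.05 s.
At the end, for the whole second after the job is handed in: The eye's front leg is inside the snap hook (69 to 101 mm ahead of the rack's origin, within 18 mm of its centre line), the gate is shut (under 0.1 rad), and the rack stands flat (tilt under 0.05 rad, under 4 mm off the bench) and still (x of eye_leg in the frame of rack between 0.069 and 0.101 m and y of eye_leg in the frame of rack between -0.018 and 0.018 m and value of joint gate below 0.1 rad and angle between rack's own z axis and vertical below 0.05 rad and height (world z) of rack below 0.004 m and linear speed of rack below 0.01 m/s); the robot touches nothing.
It fails at once if the robot touches the tubes (over 1 N) (contact force between any of the fingers, the arm and tubes above 1 N).
It fails at once if the rack is rammed against the eye (over 40 N) (contact force between rack and eye above 40 N).
It fails at once if the rack is tipped (over 0.25 rad) (angle between rack's own z axis and vertical above 0.25 rad).
It fails at once if the timer or the bottle is moved by more than 15 mm (distance of any of timer, stain from where it was at the start of the episode above 0.015 m).
It fails at once if the robot pushes the dye tray (over 5 N) (contact force between any of the fingers, the arm and dye_tray above 5 N).
It also fails if it takes over 67 s, if anything falls off the work surface, if the arm or the gripper's body presses on something with over 40 N, if the wrist force passes 120 N, or if a joint passes its speed limit or range.

### The arm

A 7-joint arm with a two-finger parallel gripper is mounted at the origin on the work surface. World frame = base frame: x ahead of the robot, y to its left, z up, the work surface at z = 0. Lengths are in m, angles in rad, forces in N, time in s.
With the tool pointing down it reaches from about 0.4 to 0.875 m from the base axis. Payload 19.3 kg.
Tool frame: the origin (TCP) lies midway between the tips of the shut fingers; the grasp point (between the pads) lies 19 mm behind it; z points along the fingers, y is the line along which they close (so a half turn about z gives the same grasp; the last joint's range is limited). The gripper opens to 85 mm and grips with 20 to 120 N. Pads are 22 mm wide; open, the fingers measure 114 mm over their backs; the gripper's body (76 mm by 85 mm) begins 54 mm behind the grasp point. The pads swing forward as they close: fully open they stand 13 mm farther back than shut.
Start: joints at [1.124, 0.521, -0.036, 1.599, 0.021, 1.021, -0.113], TCP at [0.23, -0.581, 0.231] pointing down, gripper open.
Joint ranges: [-2.91, 2.91], [-0.3, 2.13], [-1.5, 1.42], [0.17, 2.43], [-1.26, 4.41], [0.16, 1.93], [-2.52, 2.52]. Speed limits (rad/s): [1.89, 1.89, 2.39, 2.39, 3.01, 3.01, 3.01].

### API

Orientations are given as [roll, pitch, yaw] about the fixed x, y, z axes, in that order (R = Rz(yaw) Ry(pitch) Rx(roll)).
In Python, from workcell import * gives the robot as it stands. The module is installed in compiled form; this text tells all that it offers.
- The arm moves only by the tool play_rows, never from a script. Its argument "deltas" is a list of rows, each a list of 7 numbers: the shift along the tool's x, y, z in units of 500 mm (1.0 is 500 mm), then the turn, a rotation vector about the tool's x, y, z in units of 120 degrees (1.0 is 120 degrees), then the closure, from 0 (fully open) to 1 (shut). A call has 1 to 10 rows; each row is the pose to reach, as a shift and turn from the pose commanded when the call began, along the tool's axes at that moment; what a row does not reach only later rows make up. A row lasts 1/10 s, in which the tool goes at most 50 mm and 8.59 degrees, less where a joint would pass 70% of its speed; a pose out of reach is approached as far as the arm can. A call with a number of a shift or a turn outside -1 to 1 is refused whole. A call with a gripper value outside its range is refused whole. The fingers move at their own pace and stop on an object; "newtons" is the grip in N (left out, the last holds). Time passes only in rows, so rows that repeat a pose let the fingers close. It gives the time, the measured TCP pose, the force, the opening and the grip force at its end, in the units of the state.
- observe(): the state, without advancing time (a new reading comes with each control period).
- grab_frame(name): name is "scene" or "top"; returns the picture (480x640x3 uint8, red, green, blue); there is no depth.
- get_calibration(name): a dict with "fovy" (degrees; the focal length in pixels is half the picture's height over the tangent of half this angle, whatever the lens; pixels are square), "cx", "cy" (the principal point, pixels), "k1" (the pictures are not rectified: a ray, as slopes to the right and down, at radius r is drawn at 1 + k1 r^2 times it, then the intrinsics apply), "xyz" and "rotation" of the camera in the world. Camera axes: x right, y down, z forward; pixel columns grow to the right and rows downward; lengths in m; the calibration is good to about 2 mm. A picture is of the moment at which its call begins. get_calibration takes no time and is no camera call.
- job_done(): hands the job in; it is judged then, once.
The state is a dict: "clock": time; "qpos": joint angles; "qd": joint speeds; "joint_efforts": joint torques, N m; "position": TCP position; "tool_rot": TCP orientation; "force": force on the tool from outside, world axes, zero at the start; "moment": the same for the moment, N m; "grip_width": finger opening in m; "finger_force": force on a finger pad.
Only numpy, scipy, OpenCV 4.12 (cv2) and the standard library are available. Lean on these libraries where they do the work, as an engineer would, in place of code of your own. Each camera call takes 0.05 s, during which the arm holds its last target. There are 200 camera calls.

## Working session

There is one attempt and no reset: what is moved stays moved. The work goes in short steps, Python scripts to look and compute and a tool call to move; the robot and the scene stay as the last step left them, time stands still between calls to the robot, and variables do not carry over. Pictures are saved under pics/ and viewed, at most 10 in all, crops included, and the job is handed in when it is done.

Besides the shell and the picture viewer there is one more tool, called after "Call:" as a command line: name --pt "numbers of a row" for each row, then --argument value for the rest. play_rows: Moves the arm, as the interface text tells. Its arguments: {"type":"object","properties":{"deltas":{"type":"array"},"newtons":{"type":"number"}},"required":["deltas"]}

```bash
mkdir -p pics
cat > h.py <<'E'
from workcell import *
import numpy as np, cv2
def ray(name,u,v):
    c=get_calibration(name); f=240/np.tan(np.radians(c["fovy"])/2)
    d=np.array([(u-c["cx"])/f,(v-c["cy"])/f]); s=d.copy()
    for _ in range(30): s=d/(1+c["k1"]*(s@s))
    R=np.array(c["rotation"])
    return np.array(c["xyz"]),R@np.array([s[0],s[1],1.])
def pt(name,u,v,z):
    o,d=ray(name,u,v); return o+d*(z-o[2])/d[2]
def px(name,p):
    c=get_calibration(name); f=240/np.tan(np.radians(c["fovy"])/2)
    q=np.array(c["rotation"]).T@(np.array(p)-np.array(c["xyz"])); s=q[:2]/q[2]
    s=s*(1+c["k1"]*(s@s)); return s*f+[c["cx"],c["cy"]]
def snap(name,file):
    im=grab_frame(name); cv2.imwrite(file,im[:,:,::-1]); return im
E
python3 - <<'E'
from h import *
for n in("top","scene"):
    snap(n,f"pics/{n}0.png"); print(get_calibration(n))
print(observe())
E
```

```text
{'fovy': 56.91854723400041, 'cx': 323.93304328642216, 'cy': 237.25591036271337, 'k1': -0.0497755172072983, 'xyz': array([ 0.44175031, -0.01846498,  0.90925698]), 'rotation': array([-3.03736114,  0.02997208, -1.55492799])}
{'fovy': 53.895839493926005, 'cx': 323.71990363358157, 'cy': 240.64281907731694, 'k1': 0.004533432764836274, 'xyz': array([ 1.30136002, -0.20081506,  0.69489158]), 'rotation': array([-2.24552448, -0.02326636,  1.3383271 ])}
{'clock': 0.1, 'qpos': array([ 1.12381713,  0.5219512 , -0.03629847,  1.59995291,  0.02120637,
        1.02107455, -0.11282313]), 'qd': array([ 0.00053637, -0.00028455, -0.00014332, -0.00059347,  0.00081659,
       -0.00012874,  0.00186548]), 'joint_efforts': array([ 3.86748041e-03, -9.28505230e+01,  1.98451594e+00, -3.70535839e+01,
        1.82814756e-02,  5.19738154e-03,  1.23797777e-04]), 'position': array([ 0.22979743, -0.58090297,  0.23078492]), 'tool_rot': array([-3.14059561e+00,  8.89547776e-05,  3.76723387e-01]), 'force': array([0.00734247, 0.20776888, 0.42766935]), 'moment': array([-0.01405057, -0.00013064,  0.01301129]), 'finger_force': 0.0, 'grip_width': 0.08545024241152162}
```

View pics/top0.png

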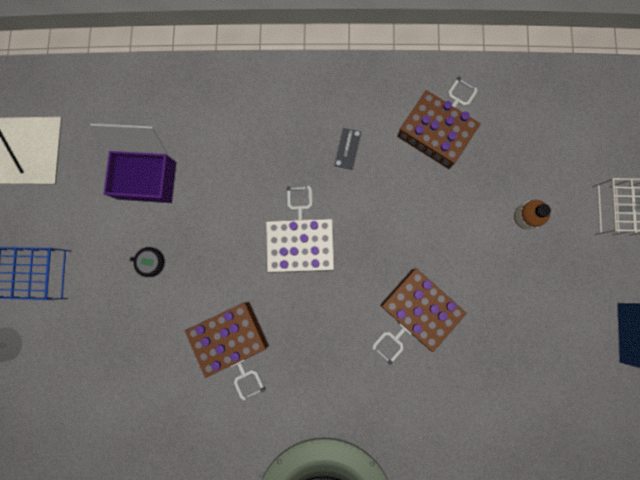

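View pics/scene0.png

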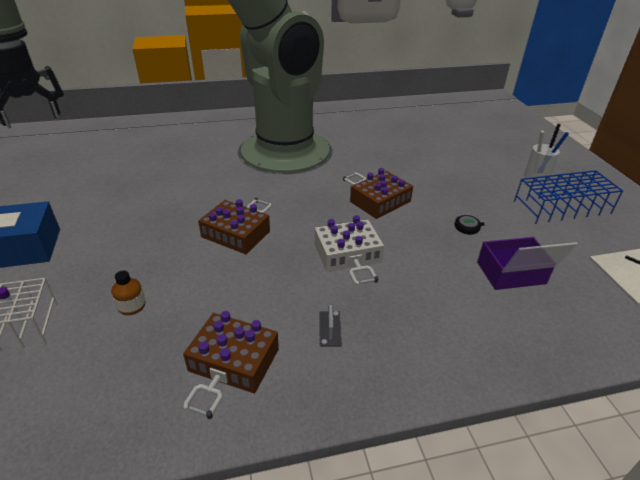

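```bash
sed -i 's/^import numpy.*/&\nfrom scipy.spatial.transform import Rotation as Ro/; s/np.array(c\["rotation"\])/Ro.from_euler("xyz",c["rotation"]).as_matrix()/' h.py
python3 - <<'E'
from h import *
im=cv2.imread("pics/top0.png")
c=cv2.resize(im[110:290,245:385],None,fx=4,fy=4,interpolation=cv2.INTER_CUBIC)
s=cv2.imread("pics/scene0.png")
c2=cv2.resize(s[200:360,295:400],None,fx=4,fy=4,interpolation=cv2.INTER_CUBIC)
c=c[:600];c2=c2[:600,:240*2]
cv2.imwrite("pics/crop0.png",np.hstack([cv2.resize(c,(400,429)),cv2.resize(c2[:600],(336,480))[:429]]))
cv2.imwrite("pics/c1.png",c)
print(pt("top",323,470,0),pt("top",300,245,.05),pt("top",348,148,0),pt("top",148,262,.018),pt("top",530,215,0))
print(pt("scene",285,150,0),pt("scene",348,240,.05),pt("scene",330,330,0))
E
```

```text
[0.07204212 0.00478471 0.        ] [0.5154658  0.05521385 0.05      ] [ 0.72656771 -0.03752384  0.        ] [0.47888978 0.37044225 0.018     ] [ 0.58823083 -0.41580604  0.        ]
[-0.00061795  0.00113594  0.        ] [0.52873   0.0523164 0.05     ] [ 0.72738187 -0.03600123  0.        ]
```

View pics/c1.png

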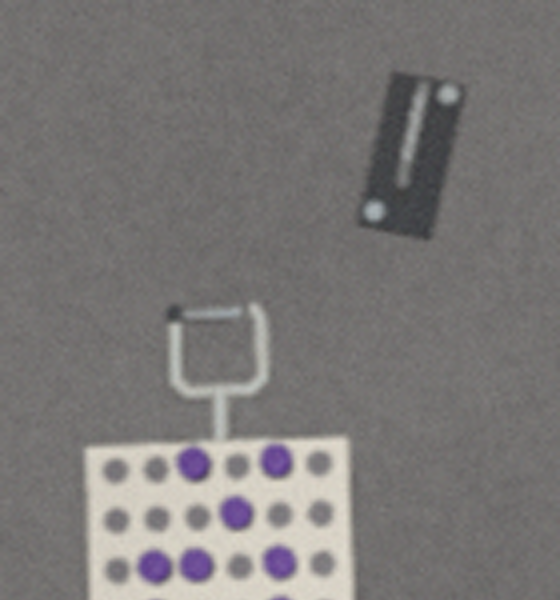

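The white rack at px (300,245) is the target: white block, purple caps, gate hinge on the left. The brown ones at (438,128), (425,310) and (227,340) and the white wire rack at (625,205) don't match. The eye is on its dark plate at (348,148).

```bash
cat >> h.py <<'E'
def rectpose(name,mask,z):
    n,l,st,_=cv2.connectedComponentsWithStats(mask.astype(np.uint8))
    k=1+np.argmax(st[1:,4]); ct=max(cv2.findContours((l==k).astype(np.uint8),cv2.RETR_EXTERNAL,cv2.CHAIN_APPROX_NONE)[0],key=len)[:,0]
    w=np.array([pt(name,u,v,z)[:2] for u,v in ct])*1000
    (c,s,a)=cv2.minAreaRect(w.astype(np.float32)); return np.array(c),s,a
def rack(im):
    m=np.zeros(im.shape[:2],bool); h=cv2.cvtColor(im,cv2.COLOR_RGB2HSV)
    m=(h[...,2]>150)&(h[...,1]<60); m[:, :200]=0; m[:,450:]=0; m[:70]=0;m[400:]=0
    m=cv2.morphologyEx(m.astype(np.uint8),cv2.MORPH_CLOSE,np.ones((9,9)))
    m=cv2.morphologyEx(m,cv2.MORPH_OPEN,np.ones((13,13)))
    return rectpose("top",m,.05)
E
python3 - <<'E'
from h import *
im=cv2.imread("pics/top0.png")[:,:,::-1].copy()
print("rack",rack(im))
m=np.zeros((480,640),bool); s=np.s_[120:178,325:370]
m[s]=cv2.GaussianBlur(im,(3,3),0)[s].max(2)<85
m=cv2.morphologyEx(m.astype(np.uint8),cv2.MORPH_CLOSE,np.ones((7,7)))
print("plate",rectpose("top",m,.004))
# arch top ends (crop px/4+offset)
for u,v in((402,185),(424,83)): print(pt("top",245+u/4,110+v/4,.046)*1000)
# stub, spine, gate hinge, nose
for u,v in((219,392),(174,313),(253,308),(240,313)): print(pt("top",245+u/4,110+v/4,.022)*1000)
E
```

```text
rack (array([516.2925415 ,  56.04502106]), (101.02816772460938, 129.66917419433594), 2.69083309173584)
plate (array([724.15368652, -36.24131775]), (38.436492919921875, 83.93843841552734), 77.82141876220703)
[695.10717586 -31.72042062  46.        ]
[748.05406642 -42.27339539  46.        ]
[593.36732155  59.75824077  22.        ]
[634.06273867  83.73690213  22.        ]
[637.015878    43.30607071  22.        ]
[634.35535801  49.90628434  22.        ]
```

```bash
cat >> h.py <<'E'
ex=np.array([.978,-.208]); ey=np.array([.208,.978])
def mv(S,L,z,yaw,base=None):  # mm in eye-aligned frame, deg -> row
    o=observe(); p=base if base is not None else o["position"]; R=Ro.from_euler("xyz",o["tool_rot"])
    t=np.array([*(S*ex+L*ey),z])/1000; d=R.inv().apply(t-p)/.5
    r=(R.inv()*Ro.from_euler("xyz",[np.pi,0,np.radians(yaw)])).as_rotvec(degrees=True)/120
    print(np.round(d,3),np.round(r,3),"steps",np.linalg.norm(t-p)/.05)
def where():
    o=observe(); p=o["position"]*1000; print("S %.1f L %.1f z %.1f"%(p[:2]@ex,p[:2]@ey,p[2]),np.degrees(o["tool_rot"]).round(2),"F",o["force"].round(1),"S/L force",(o["force"][:2]@ex).round(1),(o["force"][:2]@ey).round(1),"t",o["clock"],"w",o["grip_width"])
E
python3 -c "
from h import *
where(); mv(493,275,200,78)"
```

```text
S 345.6 L -520.3 z 230.8 [-1.7994e+02  1.0000e-02  2.1580e+01] F [0.  0.2 0.4] S/L force -0.0 0.2 t 0.1 w 0.08545024241152162
[ 1.126 -1.162  0.063] [-0.   -0.   -0.47] steps 16.1894247101527
```

Call:
play_rows --pt "0.62 -0.64 0.03 0 0 -0.25 0.35" --pt "0.62 -0.64 0.03 0 0 -0.25 0.35" --pt "0.62 -0.64 0.03 0 0 -0.25 0.35" --pt "0.62 -0.64 0.03 0 0 -0.25 0.35" --pt "0.62 -0.64 0.03 0 0 -0.25 0.35" --pt "0.62 -0.64 0.03 0 0 -0.25 0.35" --pt "0.62 -0.64 0.03 0 0 -0.25 0.35" --pt "0.62 -0.64 0.03 0 0 -0.25 0.35" --pt "0.62 -0.64 0.03 0 0 -0.25 0.35" --pt "0.62 -0.64 0.03 0 0 -0.25 0.35"

```text
clock: 1.1
position: [0.4023, -0.1644, 0.2163]
tool_rot: [-3.141, -0.002, 0.908]
force: [-0.5, -1.9, -0.3]
grip_width: 0.0556
finger_force: 0.0
```

```bash
python3 -c "
from h import *
where(); mv(493,275,150,78)"
```

```text
S 427.7 L -77.1 z 216.3 [-1.7999e+02 -9.0000e-02  5.2010e+01] F [-0.5 -1.9 -0.3] S/L force -0.0 -2.0 t 1.1 w 0.05563097961658461
[ 0.69  -0.191  0.134] [ 0.    -0.001 -0.217] steps 7.28395299953785
```

Call:
play_rows --pt "0.69 -0.191 0.13 0 0 -0.217 0.35" --pt "0.69 -0.191 0.13 0 0 -0.217 0.35" --pt "0.69 -0.191 0.13 0 0 -0.217 0.35" --pt "0.69 -0.191 0.13 0 0 -0.217 0.35" --pt "0.69 -0.191 0.13 0 0 -0.217 0.35" --pt "0.69 -0.191 0.13 0 0 -0.217 0.35" --pt "0.69 -0.191 0.13 0 0 -0.217 0.35" --pt "0.69 -0.191 0.13 0 0 -0.217 0.35" --pt "0.69 -0.191 0.13 0 0 -0.217 0.35" --pt "0.69 -0.191 0.13 0 0 -0.217 0.35"

```text
clock: 2.1
position: [0.5397, 0.1591, 0.151]
tool_rot: [-3.141, 0.001, 1.354]
force: [0.6, -1.0, 0.9]
grip_width: 0.0554
finger_force: 0.0
```

```bash
python3 -c "
from h import *
where(); mv(493,272,18,78)"
```

```text
S 494.7 L 267.8 z 151.0 [-1.7996e+02  6.0000e-02  7.7600e+01] F [ 0.6 -1.   0.9] S/L force 0.8 -0.9 t 2.1 w 0.055418006725762255
[ 0.008 -0.004  0.266] [-0.     0.    -0.003] steps 2.6611676352520828
```

Down beside the +y face.

Call:
play_rows --pt "0.01 -0.003 0.1 0 0 -0.003 0.35" --pt "0.01 -0.003 0.18 0 0 -0.003 0.35" --pt "0.01 -0.003 0.24 0 0 -0.003 0.35" --pt "0.01 -0.003 0.266 0 0 -0.003 0.35" --pt "0.01 -0.003 0.266 0 0 -0.003 0.35" --pt "0.01 -0.003 0.266 0 0 -0.003 0.35"

```text
clock: 2.7
position: [0.5403, 0.1649, 0.0196]
tool_rot: [3.14, -0.0, 1.36]
force: [0.3, 0.8, 0.8]
grip_width: 0.0555
finger_force: 0.0
```

```bash
python3 -c "
from h import *
where(); mv(493,197.5,18,78)"
```

```text
S 494.1 L 273.7 z 19.6 [ 1.7993e+02 -3.0000e-02  7.7940e+01] F [0.3 0.8 0.8] S/L force 0.1 0.8 t 2.7 w 0.05550767126728214
[-0.152 -0.002  0.003] [ 0.001 -0.    -0.001] steps 1.5247489883558818
```

Call:
play_rows --pt "-0.02 0 0 0 0 0 0.35" --pt "-0.04 0 0 0 0 0 0.35" --pt "-0.055 0 0 0 0 0 0.35" --pt "-0.068 0 0 0 0 0 0.35" --pt "-0.08 0 0 0 0 0 0.35" --pt "-0.092 0 0 0 0 0 0.35" --pt "-0.104 0 0 0 0 0 0.35" --pt "-0.116 0 0 0 0 0 0.35" --pt "-0.128 0 0 0 0 0 0.35" --pt "-0.138 0 0 0 0 0 0.35"

```text
clock: 3.7
position: [0.5264, 0.0982, 0.0192]
tool_rot: [3.139, -0.002, 1.362]
force: [4.7, 6.3, 3.9]
grip_width: 0.0552
finger_force: 3.3
```

```bash
python3 -c "
from h import *
where(); im=snap('top','pics/top1.png'); c,s,a=rack(im); print(c,s,a,'S',c@ex,'L',c@ey)
c=get_calibration('top')"
```

```text
S 494.4 L 205.5 z 19.2 [ 1.7986e+02 -1.3000e-01  7.8010e+01] F [4.7 6.3 3.9] S/L force 3.3 7.2 t 3.7 w 0.05517814032415195Traceback (most recent call last):
  File "<string>", line 3, in <module>
    where(); im=snap('top','pics/top1.png'); c,s,a=rack(im); print(c,s,a,'S',c@ex,'L',c@ey)
                                                   ~~~~^^^^
  File "h.py", line 28, in rack
    return rectpose("top",m,.05)
  File "h.py", line 20, in rectpose
    k=1+np.argmax(st[1:,4]); ct=max(cv2.findContours((l==k).astype(np.uint8),cv2.RETR_EXTERNAL,cv2.CHAIN_APPROX_NONE)[0],key=len)[:,0]
        ~~~~~~~~~^^^^^^^^^^
    return _wrapfunc(a, 'argmax', axis=axis, out=out, **kwds)
    return bound(*args, **kwds)
ValueError: attempt to get argmax of an empty sequence
```

View pics/top1.png

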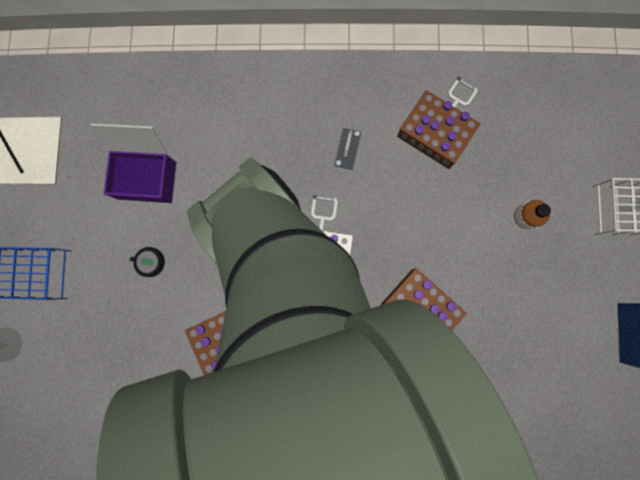

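Call:
play_rows --pt "-0.006 0 0 0 0 0 0.35" --pt "-0.012 0 0 0 0 0 0.35" --pt "-0.016 0 0 0 0 0 0.35" --pt "-0.016 0 0 0 0 0 0.35" --pt "-0.016 0 0 0 0 0 0.35"

```text
clock: 4.25
position: [0.5245, 0.0901, 0.019]
tool_rot: [3.14, -0.001, 1.361]
force: [3.0, 3.9, 3.4]
grip_width: 0.0559
finger_force: 2.2
```

```bash
python3 -c "
from h import *
where(); im=snap('top','pics/top2.png'); s=snap('scene','pics/s2.png')
a=cv2.resize(im[180:270,270:370,::-1],None,fx=4,fy=4,interpolation=2); b=cv2.resize(s[210:300,300:400,::-1],None,fx=4,fy=4,interpolation=2)
cv2.imwrite('pics/c2.png',np.hstack([a,b]))"
```

```text
S 494.2 L 197.2 z 19.0 [ 1.7989e+02 -9.0000e-02  7.7980e+01] F [3.  3.9 3.4] S/L force 2.1 4.4 t 4.25 w 0.05586298127217647
```

View pics/c2.png

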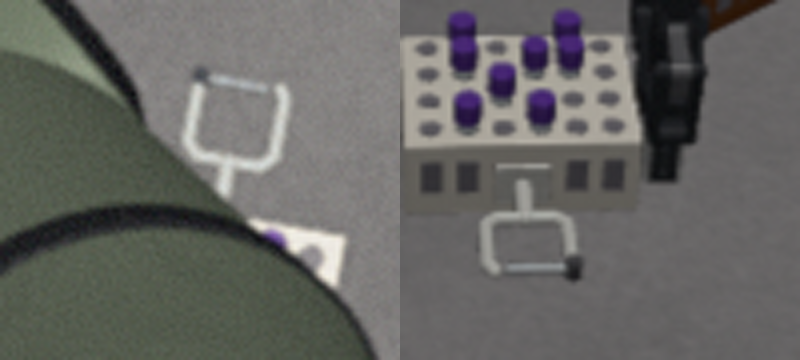

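Call:
play_rows --pt "0.04 0 0 0 0 0 0.35" --pt "0.07 0 0 0 0 0 0.35" --pt "0.08 0 -0.08 0 0 0 0.2" --pt "0.08 0 -0.17 0 0 0 0" --pt "0.08 -0.05 -0.26 0 0 -0.06 0" --pt "0.08 -0.15 -0.28 0 0 -0.12 0" --pt "0.08 -0.22 -0.28 0 0 -0.18 0" --pt "0.08 -0.22 -0.28 0 0 -0.25 0" --pt "0.08 -0.22 -0.28 0 0 -0.32 0" --pt "0.08 -0.22 -0.28 0 0 -0.39 0"

```text
clock: 5.35
position: [0.4241, 0.152, 0.1586]
tool_rot: [3.142, 0.001, 2.185]
force: [0.0, -0.6, -0.5]
grip_width: 0.0857
finger_force: 0.0
```

```bash
python3 -c "
from h import *
where(); s=snap('scene','pics/s3.png'); im=snap('top','pics/top3.png')
h=cv2.cvtColor(s,cv2.COLOR_RGB2HSV)
cv2.imwrite('pics/c3.png',np.hstack([cv2.resize(s[205:305,295:395,::-1],None,fx=4,fy=4,interpolation=2),cv2.resize(im[180:280,270:370,::-1],None,fx=4,fy=4,interpolation=2)]))
mv(410,121.5,130,168)"
```

```text
S 383.2 L 236.9 z 158.6 [1.8000e+02 4.0000e-02 1.2516e+02] F [ 0.  -0.6 -0.5] S/L force 0.1 -0.6 t 5.35 w 0.08569534564560376
[-0.196 -0.132  0.057] [-0.    -0.    -0.359] steps 2.434193810955983
```

View pics/c3.png

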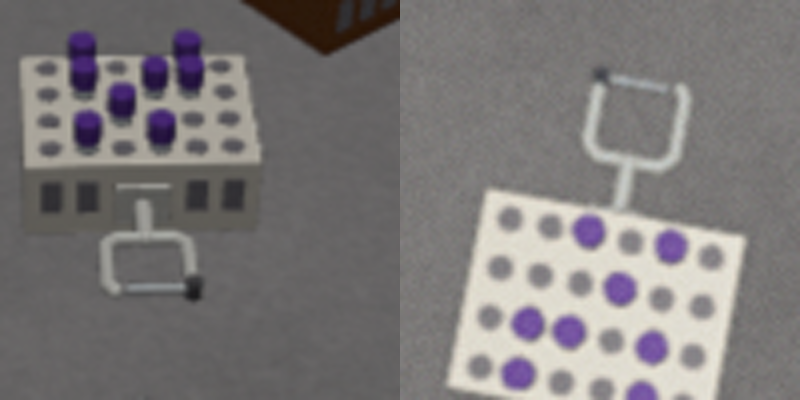

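The top view is unoccluded and the rack is now tilted parallel to the eye. I'll measure the rack there.

```bash
python3 -c "
from h import *
im=cv2.imread('pics/top3.png')[:,:,::-1].copy(); c,s,a=rack(im); print(c,s,a,'S',c@ex,'L',c@ey)
for u,v in((600,75),(625,163),(682,90)):
  p=pt('top',270+(u-400)/4,180+v/4,.022)[:2]*1000; print(p@ex,p@ey)
e=np.array([698.5,-31.4]); print('eye',e@ex,e@ey)"
```

```text
[493.46221924  17.96596146] (130.2551727294922, 104.01824951171875) 80.06326293945312 S 478.86913043212894 L 120.21085190582275
595.4633996594978 145.92736930421765
554.1854483964702 123.4337029748318
597.0094818024543 103.53620784816157
eye 689.6642 114.57879999999999
```

```bash
python3 -c "
from h import *
mv(402,122,100,168)"
```

```text
[-0.184 -0.142  0.117] [-0.    -0.    -0.359] steps 2.6025999585714232
```

Call:
play_rows --pt "-0.09 -0.07 0.0 0 0 -0.07 0" --pt "-0.184 -0.142 0.0 0 0 -0.14 0" --pt "-0.184 -0.142 0.03 0 0 -0.21 0" --pt "-0.184 -0.142 0.06 0 0 -0.28 0" --pt "-0.184 -0.142 0.1 0 0 -0.355 0" --pt "-0.184 -0.142 0.117 0 0 -0.36 0" --pt "-0.184 -0.142 0.117 0 0 -0.36 0" --pt "-0.184 -0.142 0.117 0 0 -0.36 0"

```text
clock: 6.25
position: [0.4185, 0.0361, 0.1]
tool_rot: [-3.141, -0.0, 2.928]
force: [0.1, 0.7, 0.1]
grip_width: 0.0853
finger_force: 0.0
```

```bash
python3 -c "
from h import *
where(); mv(402,122,15,168)"
```

```text
S 401.8 L 122.3 z 100.0 [-1.7999e+02 -1.0000e-02  1.6775e+02] F [0.1 0.7 0.1] S/L force -0.1 0.7 t 6.25 w 0.08525155418365886
[-0.    -0.001  0.17 ] [-0.    -0.    -0.002] steps 1.7005171216849793
```

Call:
play_rows --pt "0 0 0.08 0 0 -0.002 0" --pt "0 0 0.14 0 0 -0.002 0" --pt "0 0 0.17 0 0 -0.002 0" --pt "0 0 0.17 0 0 -0.002 0" --pt "0 0 0.17 0 0 -0.002 0"

```text
clock: 6.75
position: [0.4189, 0.0362, 0.0156]
tool_rot: [-3.142, 0.001, 2.935]
force: [0.0, 0.1, 0.8]
grip_width: 0.0857
finger_force: 0.0
```

```bash
python3 -c "
from h import *
where()"
```

```text
S 402.2 L 122.5 z 15.6 [-1.8000e+02  4.0000e-02  1.6815e+02] F [0.  0.1 0.8] S/L force -0.0 0.1 t 6.75 w 0.0856612927692957
```

Call:
play_rows --pt "-0.02 0 0 0 0 0 0" --pt "-0.035 0 0 0 0 0 0" --pt "-0.05 0 0 0 0 0 0" --pt "-0.066 0 0 0 0 0 0" --pt "-0.083 0 0 0 0 0 0" --pt "-0.1 0 0 0 0 0 0" --pt "-0.117 0 0 0 0 0 0" --pt "-0.134 0 0 0 0 0 0" --pt "-0.15 0 0 0 0 0 0" --pt "-0.16 0 0 0 0 0 0"

```text
clock: 7.75
position: [0.4973, 0.0191, 0.0155]
tool_rot: [3.142, -0.0, 2.935]
force: [-7.5, 1.4, 6.2]
grip_width: 0.0854
finger_force: 4.6
```

```bash
python3 -c "
from h import *
where(); s=snap('scene','pics/s4.png'); im=snap('top','pics/top4.png')
cv2.imwrite('pics/c4.png',np.hstack([cv2.resize(s[230:350,290:390,::-1],None,fx=4,fy=4,interpolation=2),cv2.resize(im[120:240,280:380,::-1],None,fx=4,fy=4,interpolation=2)]))"
```

```text
S 482.4 L 122.1 z 15.5 [ 1.8000e+02 -2.0000e-02  1.6814e+02] F [-7.5  1.4  6.2] S/L force -7.6 -0.2 t 7.75 w 0.08539860143784148
```

View pics/c4.png

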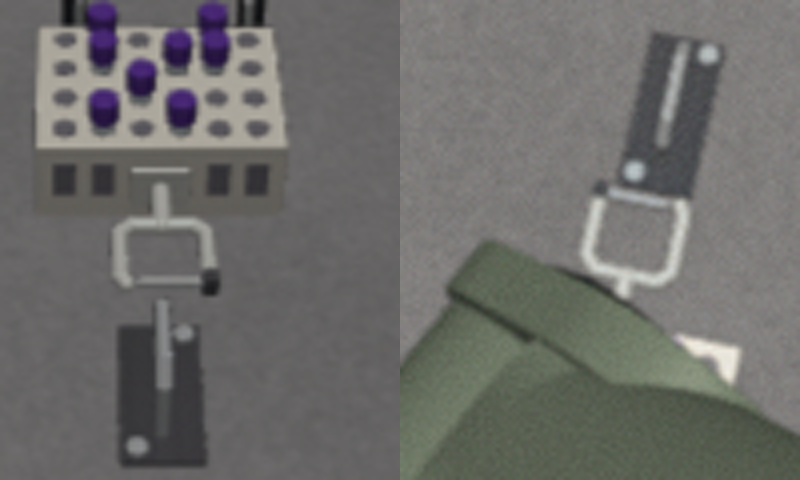

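```bash
python3 -c "
from h import *
def f(u,v,z=.022):
  p=pt('top',280+(u-400)/4,120+v/4,z)[:2]*1000; print(u,v,(p@ex).round(1),(p@ey).round(1))
for a in((600,188),(682,202),(590,240),(677,252),(625,280),(622,292)): f(*a)
f(662,145,.046);f(683,45,.046);f(672,95,.046)
for z in(0,):
  for a in((655,33),(723,46),(690,198),(620,185)): f(*a,.004)
"
```

```text
600 188 664.4 140.7
682 202 666.3 98.1
590 240 636.7 139.7
677 252 640.3 95.0
625 280 620.3 117.7
622 292 613.9 117.8
662 145 686.4 113.6
683 45 739.3 114.5
672 95 712.7 114.3
655 33 757.3 132.4
723 46 758.0 95.8
690 198 674.0 95.0
620 185 672.9 132.2
```

Call:
play_rows --pt "-0.005 0.001 0 0 0 0 0" --pt "-0.009 0.003 0 0 0 0 0" --pt "-0.013 0.005 0 0 0 0 0" --pt "-0.017 0.007 0 0 0 0 0" --pt "-0.02 0.008 0 0 0 0 0" --pt "-0.02 0.008 0 0 0 0 0"

```text
clock: 8.45
position: [0.5072, 0.0209, 0.0151]
tool_rot: [-3.141, -0.001, 2.935]
force: [-4.3, -0.6, 0.6]
grip_width: 0.0851
finger_force: 2.0
```

```bash
python3 -c "
from h import *
where(); s=snap('scene','pics/s5.png'); im=snap('top','pics/top5.png')
cv2.imwrite('pics/c5.png',np.hstack([cv2.resize(s[230:350,290:390,::-1],None,fx=4,fy=4,interpolation=2),cv2.resize(im[120:240,280:380,::-1],None,fx=4,fy=4,interpolation=2)]))"
```

```text
S 491.7 L 126.0 z 15.1 [-1.7996e+02 -3.0000e-02  1.6817e+02] F [-4.3 -0.6  0.6] S/L force -4.1 -1.5 t 8.45 w 0.08513061299703568
```

View pics/c5.png

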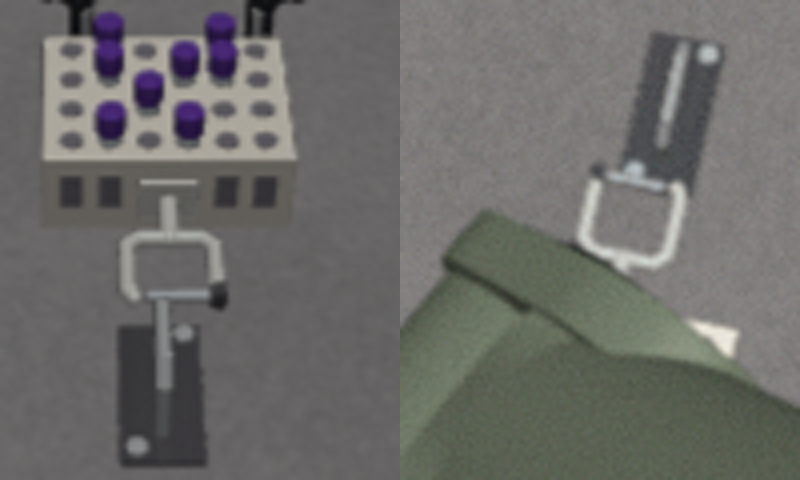

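```bash
python3 -c "
from h import *
def f(u,v,z=.022):
  p=pt('top',280+(u-400)/4,120+v/4,z)[:2]*1000; print(u,v,(p@ex).round(1),(p@ey).round(1))
for a in((598,170),(679,186),(588,215),(676,228),(624,262)): f(*a)
def g(u,v,z=.022):
  p=pt('scene',290+u/4,230+v/4,z)[:2]*1000; print('sc',u,v,(p@ex).round(1),(p@ey).round(1))
for a in((219,294),(133,296),(172,238),(169,215)): g(*a)
g(165,302,.044);g(125,265);g(216,262)
"
```

```text
598 170 673.4 143.9
679 186 674.2 101.5
588 215 649.3 143.6
676 228 652.4 98.2
624 262 629.3 120.2
sc 219 294 670.6 145.9
sc 133 296 672.0 103.8
sc 172 238 631.8 124.4
sc 169 215 615.1 123.5
sc 165 302 696.8 117.8
sc 125 265 650.8 100.2
sc 216 262 648.7 145.7
```

Call:
play_rows --pt "-0.006 0.001 0 0 0 0 0" --pt "-0.012 0.002 0 0 0 0 0" --pt "-0.018 0.002 0 0 0 0 0" --pt "-0.024 0.002 0 0 0 0 0" --pt "-0.03 0.002 0 0 0 0 0" --pt "-0.036 0.002 0 0 0 0 0" --pt "-0.036 0.002 0 0 0 0 0"

```text
clock: 9.25
position: [0.5247, 0.0189, 0.015]
tool_rot: [-3.142, -0.001, 2.936]
force: [-6.9, 1.8, 3.5]
grip_width: 0.0855
finger_force: 3.8
```

```bash
python3 -c "
from h import *
where()"
```

```text
S 509.2 L 127.7 z 15.0 [-1.8000e+02 -7.0000e-02  1.6822e+02] F [-6.9  1.8  3.5] S/L force -7.2 0.3 t 9.25 w 0.08552229695933765
```

Call:
play_rows --pt "-0.004 0 0 0 0 0 0" --pt "-0.008 0 0 0 0 0 0" --pt "-0.012 0 0 0 0 0 0" --pt "-0.016 0 0 0 0 0 0" --pt "-0.02 0 0 0 0 0 0" --pt "-0.024 0 0 0 0 0 0" --pt "-0.024 0 0 0 0 0 0"

```text
clock: 9.95
position: [0.5359, 0.0165, 0.015]
tool_rot: [-3.141, -0.002, 2.936]
force: [-11.9, 1.5, 7.0]
grip_width: 0.0853
finger_force: 5.9
```

```bash
python3 -c "
from h import *
where(); s=snap('scene','pics/s6.png'); im=snap('top','pics/top6.png')
cv2.imwrite('pics/c6.png',np.hstack([cv2.resize(s[230:350,290:390,::-1],None,fx=4,fy=4,interpolation=2),cv2.resize(im[120:240,280:380,::-1],None,fx=4,fy=4,interpolation=2)]))"
```

```text
S 520.7 L 127.6 z 15.0 [-1.7997e+02 -1.1000e-01  1.6823e+02] F [-11.9   1.5   7. ] S/L force -11.9 -1.0 t 9.95 w 0.0853415174393284
```

View pics/c6.png

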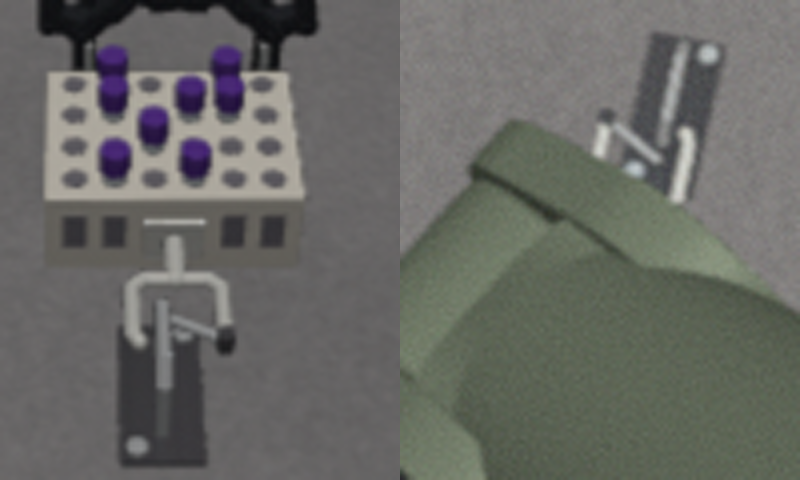

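The gate is about half open, with the leg pressing near its free end. I'll keep pushing in fine steps.

Call:
play_rows --pt "-0.003 0 0 0 0 0 0" --pt "-0.006 0 0 0 0 0 0" --pt "-0.009 0 0 0 0 0 0" --pt "-0.012 0 0 0 0 0 0" --pt "-0.015 0 0 0 0 0 0" --pt "-0.015 0 0 0 0 0 0"

```text
clock: 10.65
position: [0.5436, 0.0152, 0.0149]
tool_rot: [3.141, -0.001, 2.937]
force: [-7.0, 2.1, 1.4]
grip_width: 0.0852
finger_force: 3.9
```

Call:
play_rows --pt "-0.003 0 0 0 0 0 0" --pt "-0.005 0 0 0 0 0 0" --pt "-0.005 0 0 0 0 0 0"

```text
clock: 10.95
position: [0.5463, 0.0148, 0.0149]
tool_rot: [3.141, -0.001, 2.937]
force: [-6.1, 2.9, 0.2]
grip_width: 0.0853
finger_force: 3.1
```

```bash
python3 -c "
from h import *
where(); s=snap('scene','pics/s7.png'); im=snap('top','pics/top7.png')
cv2.imwrite('pics/c7.png',np.hstack([cv2.resize(s[230:350,290:390,::-1],None,fx=4,fy=4,interpolation=2),cv2.resize(im[120:240,280:380,::-1],None,fx=4,fy=4,interpolation=2)]))"
```

```text
S 531.2 L 128.1 z 14.9 [ 1.7997e+02 -5.0000e-02  1.6827e+02] F [-6.1  2.9  0.2] S/L force -6.6 1.5 t 10.95 w 0.08528431886765563
```

View pics/c7.png

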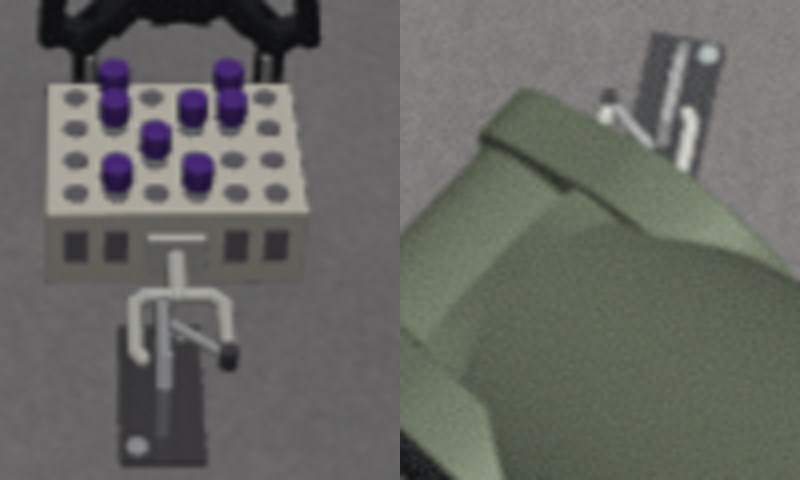

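Call:
play_rows --pt "-0.002 0 0 0 0 0 0" --pt "-0.004 0 0 0 0 0 0" --pt "-0.004 0 0 0 0 0 0"

```text
clock: 11.35
position: [0.5489, 0.0142, 0.015]
tool_rot: [3.141, 0.0, 2.936]
force: [-2.2, 3.2, -1.2]
grip_width: 0.0855
finger_force: 1.6
```

```bash
python3 -c "
from h import *
where(); s=snap('scene','pics/s8.png'); g=s[308:330,322:352].mean(2).astype(int); print(g)"
```

```text
S 533.8 L 128.1 z 15.0 [179.96   0.   168.24] F [-2.2  3.2 -1.2] S/L force -2.8 2.6 t 11.35 w 0.08547940692521273
[[144 157 146  99  93  97  84 113 132 128  95  93  97  98  97  97  97  98
   99  99  97  96 122 149 156 143 109  96  96  96]
 [144 157 146 105  96  99  83 112 133 130 101  97  99  97  96  96  99 100
  100  98  97  97 120 147 157 145 103  93  96  96]
 [142 157 148 108  96  96  81 111 133 130 103  96  99 100 100  98  98  98
   99  97  96  98 120 146 157 147 107  96  98  99]
 [141 157 148 106  79  74  71 111 132 131  97  82 102 118 121 102  81  78
   92  95  96  99 111 141 156 149 105  94  99 101]
 [140 157 148 102  65  58  63 108 132 132  97 101 124 133 135 127  85  72
   90  96  97  99 108 140 156 151 112  97  99 100]
 [138 157 149 102  62  54  60 107 132 133 114 106 128 137 138 132  93  76
   93  97  98  97 103 137 156 152 116 100  99  96]
 [137 157 151 105  64  56  69 107 131 132 105  82 112 130 126 112  78  69
   92  99  99  97  99 135 156 153 121 104 100  98]
 [137 157 152 119  74  57  72 107 130 132 103  70  77  87  82  74  61  67
   92  99 100  99  97 131 154 152 127
[... 1064 characters left out ...]
 57  58  58  57  57  61
   80  97 101 101 100  96  93  93  93  97  99  98]
 [ 55  55  56  57  56  56  63 108 123 125 112  74  58  58  58  57  57  59
   80  95 100 101 102 102 103 102  99  99 100  98]
 [ 55  55  57  57  57  56  63 105 123 124 111  75  59  58  59  58  57  58
   69  93 100 101 101 102 103 102 100  99  99  97]
 [ 56  56  57  57  57  56  58  78  95 100  83  63  56  58  58  58  57  59
   67  93 100 101 102 103 102 101 101 101  99  99]
 [ 55  56  56  57  57  57  59  70  78  80  70  59  58  57  58  58  57  57
   70  93  98 100 102 104 102 103 104 101 100 100]
 [ 55  57  57  57  57  56  58  70  76  76  68  58  58  58  59  58  57  60
   71  94  98  99 101 103 102 100 101 100 100 103]]
```

The gate now shows as a straight light line at row 319 from (324) to (346), so it is shut behind the leg. I'll retreat, go over the top and come down in front of the rack.

Call:
play_rows --pt "0.015 0 0 0 0 0 0" --pt "0.03 0 0 0 0 0 0" --pt "0.03 0 -0.09 0 0 0 0" --pt "0.03 0 -0.18 0 0 0 0" --pt "0.02 0 -0.23 0 0 0 0" --pt "-0.06 -0.01 -0.23 0 0 0 0" --pt "-0.15 -0.012 -0.23 0 0 0 0" --pt "-0.24 -0.012 -0.23 0 0 0 0" --pt "-0.268 -0.012 -0.23 0 0 0 0" --pt "-0.268 -0.012 -0.23 0 0 0 0"

```text
clock: 12.4
position: [0.6796, -0.0196, 0.1291]
tool_rot: [3.141, 0.0, 2.935]
force: [-0.8, 0.6, 0.8]
grip_width: 0.0856
finger_force: 0.0
```

```bash
python3 -c "
from h import *
where(); im=snap('top','pics/top9.png'); s=snap('scene','pics/s9.png')
h=cv2.cvtColor(im,cv2.COLOR_RGB2HSV);m=(h[...,2]>150)&(h[...,1]<60)
c,sz,a=rack(im);print(c,sz,a,c@ex,c@ey)
print(s[308:330,322:352].mean(2).astype(int)[9:14])"
```

```text
S 668.7 L 122.1 z 129.1 [1.7999e+02 1.0000e-02 1.6816e+02] F [-0.8  0.6  0.8] S/L force -0.9 0.4 t 12.4 w 0.08558495141814006
[611.27276611  -2.78800201] (131.00157165527344, 106.27412414550781) 78.24246215820312 598.4046696777343 124.41806938171385
[[137 159 156 121  74  55  71 107 131 135 109  71  57  57  56  56  58  68
   93  99 101 100  91  75  71  67  70  84  99 102]
 [132 156 161 150 103  64  72 106 131 137 132  98  83  83  82  83  84  88
  102 108 109 110 100  70  59  58  60  78  98 102]
 [112 142 158 167 145  90  93 113 125 128 121 136 143 144 144 143 145 146
  146 148 148 147 128  76  54  55  51  68  96 102]
 [ 78 119 147 163 147  98 101 115 124 125 115 126 133 133 133 132 132 132
  131 131 131 132 123  73  40  38  36  64  95 101]
 [ 58  83 120 135 124  81  74 108 123 126 112  93  85  85  85  85  85  85
   90  91  91  92  90  57  35  31  35  72  97 100]]
```

Call:
play_rows --pt "-0.004 0.002 0.05 0 0 0 0" --pt "-0.004 0.002 0.1 0 0 0 0" --pt "-0.004 0.002 0.14 0 0 0 0" --pt "-0.004 0.002 0.17 0 0 0 0" --pt "-0.004 0.002 0.2 0 0 0 0" --pt "-0.004 0.002 0.22 0 0 0 0" --pt "-0.004 0.002 0.226 0 0 0 0" --pt "-0.004 0.002 0.226 0 0 0 0"

```text
clock: 13.3
position: [0.6809, -0.0186, 0.0167]
tool_rot: [3.141, -0.0, 2.936]
force: [-1.3, -0.4, 0.2]
grip_width: 0.0855
finger_force: 0.0
```

Call:
play_rows --pt "0.005 0 0 0 0 0 0" --pt "0.01 0 0 0 0 0 0" --pt "0.015 0 0 0 0 0 0" --pt "0.02 0 0 0 0 0 0" --pt "0.024 0 0 0 0 0 0" --pt "0.028 0 0 0 0 0 0" --pt "0.028 0 0 0 0 0 0"

```text
clock: 14.0
position: [0.667, -0.0159, 0.0169]
tool_rot: [3.142, 0.0, 2.936]
force: [0.8, -0.3, 0.4]
grip_width: 0.0853
finger_force: 0.0
```

```bash
python3 -c "
from h import *
where()"
```

```text
S 655.7 L 123.2 z 16.9 [1.8000e+02 1.0000e-02 1.6823e+02] F [ 0.8 -0.3  0.4] S/L force 0.8 -0.1 t 14.0 w 0.08526953748227314
```

Call:
play_rows --pt "0.003 0 0 0 0 0 0" --pt "0.006 0 0 0 0 0 0" --pt "0.009 0 0 0 0 0 0" --pt "0.012 0 0 0 0 0 0" --pt "0.015 0 0 0 0 0 0" --pt "0.018 0 0 0 0 0 0" --pt "0.021 0 0 0 0 0 0" --pt "0.023 0 0 0 0 0 0" --pt "0.023 0 0 0 0 0 0"

```text
clock: 14.9
position: [0.6557, -0.0135, 0.0168]
tool_rot: [-3.142, -0.0, 2.936]
force: [3.3, -0.8, 2.6]
grip_width: 0.0856
finger_force: 1.5
```

```bash
python3 -c "
from h import *
where()"
```

```text
S 644.1 L 123.2 z 16.8 [-1.8000e+02 -1.0000e-02  1.6823e+02] F [ 3.3 -0.8  2.6] S/L force 3.3 -0.1 t 14.9 w 0.08558233686187659
```

Call:
play_rows --pt "0.002 0 0 0 0 0 0" --pt "0.004 0 0 0 0 0 0" --pt "0.006 0 0 0 0 0 0" --pt "0.008 0 0 0 0 0 0" --pt "0.01 0 0 0 0 0 0"

```text
clock: 15.4
position: [0.6511, -0.0125, 0.0169]
tool_rot: [3.142, 0.0, 2.936]
force: [6.4, -2.2, -0.7]
grip_width: 0.0858
finger_force: 3.5
```

Call:
play_rows --pt "0.002 0 0 0 0 0 0" --pt "0.004 0 0 0 0 0 0" --pt "0.005 0 0 0 0 0 0"

```text
clock: 15.7
position: [0.6502, -0.0123, 0.0171]
tool_rot: [3.141, 0.003, 2.936]
force: [17.8, -3.2, -6.6]
grip_width: 0.0857
finger_force: 8.9
```

```bash
python3 -c "
from h import *
where(); s=snap('scene','pics/s10.png');print(s[298:324,324:352].mean(2).astype(int))"
```

```text
S 638.4 L 123.2 z 17.1 [179.95   0.19 168.21] F [17.8 -3.2 -6.6] S/L force 18.1 0.6 t 15.7 w 0.08572477162844766
[[158 156 149 151 152 153 152 153 148 146 149 142 149 152 152 152 152 149
  151 160 161 140 115 101  99  97  98 100]
 [150 137 120 113 112 111 110 110 109 114 118 108 109 110 109 110 108 109
  123 142 154 155 145 113 100  98  97  98]
 [142 111  95  95  97  96  95  95  95  92  91  90  92  93  93  95  94  94
   97 115 142 157 150 111  97  98  97  96]
 [142 105  97 101 102 101 100  99  99  98  98 100 100 101 100 100  99  98
   99 105 139 157 152 114  98  98  98  97]
 [143 101  98 103 103 102 101 100 101 100 101 102 102 102 101 101 102 102
  103 101 135 156 154 118 101  98  99  99]
 [143 100  96 102 101 100 101  99 100 101 101 102 102 102 102 100 100 102
  104  99 132 155 154 122 103  99  99  99]
 [143 103  95  99  98 101 103  92  94  97  99 101 102 103 103 102 101  99
  101  92 129 155 154 127 104  99  98  98]
 [144 108  99  99  93 117 131 123 104  98 100 103 103 102 103 102  98  98
  100  94 128 153 156 131 105  98  98  98]
 [145 111 101  98  86 117 135 129 101  97 101 102  
[... 1355 characters left out ...]
 55  57  56  56  70 105 131 137 132  86  58  58  57  58  59  69  93 100
  101 101 101 100 101 102 103 103 103 102]
 [ 56  57  57  57  63 106 124 128 119  78  57  59  58  57  59  69  94 100
  100 101 100 100 101 102 104 105 102 102]
 [ 57  57  56  56  62 106 122 125 112  74  57  58  57  58  58  64  93 101
  101 101 101 101 101 102 103 103 103 100]
 [ 57  57  57  56  62 106 123 125 112  74  58  58  58  57  59  62  91  99
  100  99  98  98  99  99  99 101 101  99]
 [ 56  57  56  56  63 106 123 125 113  75  57  58  58  57  57  60  77  95
   99  97  97  97  96  97  97  98 100 101]
 [ 57  57  58  56  63 107 122 126 112  75  59  58  57  57  59  60  74  94
   98  99  98  97  98  97  97  98 100 101]]
```

The force rose from 6 to 18 N with the gate straight at row 312, so the hook is caught. Next I release and lift clear.

Call:
play_rows --pt "0 0 0 0 0 0 0" --pt "-0.006 0 0 0 0 0 0" --pt "-0.014 0 0 0 0 0 0" --pt "-0.02 0 0 0 0 0 0" --pt "-0.02 0 -0.06 0 0 0 0" --pt "-0.02 0 -0.14 0 0 0 0" --pt "-0.02 0 -0.22 0 0 0 0" --pt "-0.02 0 -0.3 0 0 0 0" --pt "-0.02 0 -0.3 0 0 0 0" --pt "-0.02 0 -0.3 0 0 0 0"

```text
clock: 16.75
position: [0.6584, -0.0142, 0.1673]
tool_rot: [-3.141, 0.001, 2.936]
force: [-0.7, -1.2, -0.8]
grip_width: 0.0851
finger_force: 0.0
```

```bash
python3 -c "
from h import *
where(); s=snap('scene','pics/s11.png');print(s[308:318,324:352].mean(2).astype(int)); p=cv2.imread('pics/s10.png')[:,:,::-1]; print(abs(s.astype(int)-p)[298:324,324:352].mean())
im=snap('top','pics/top11.png'); c,z,a=rack(im); print(c@ex,c@ey,z,a)"
```

```text
S 646.9 L 123.1 z 167.3 [-1.7999e+02  5.0000e-02  1.6822e+02] F [-0.7 -1.2 -0.8] S/L force -0.4 -1.3 t 16.75 w 0.0851409366603616
[[146 100  95  99  82 112 133 128  95  95  98  98  97  96  97  98  99 100
   98  99 123 149 157 146 111  96  95  95]
 [146 104  95  99  83 111 133 129 101  96  99  96  96  96  99 100  98  98
   97  98 119 145 142 139 102  93  97  98]
 [147 108  95  95  80 111 133 130 101  96  98 101 100  97  97  97  98  97
   96  97  99  91  83  82  79  94  98  98]
 [154 121  86  74  71 109 133 131  99  84 102 118 120 101  85  84  95  97
   99 100  83  63  59  58  63  91  99 100]
 [159 150 109  69  70 109 131 132 120 124 132 135 137 132 127 127 129 130
  130 129  91  62  57  56  54  90  99 100]
 [156 161 137  85  84 112 131 133 132 134 136 135 135 134 134 134 134 133
  134 132  98  55  43  42  52  92  99  98]
 [135 142 125  81  82 110 131 132 114 102 101 100 100  99  99  98  98  99
   99  99  80  47  34  33  49  93 101  98]
 [ 95 100  85  64  74 106 129 132 104  74  69  70  67  67  65  63  76  92
   98  96  63  36  30  31  51  93 100 100]
 [ 62  65  60  57  71 107 130 133 104  67  57  58  57  56  57  64  88  98
  101  99  73  46  37  42  73  98 100 100]
 [ 56  55  55  55  71 105 129 133 108  70  57  57  56  56  58  68  92  99
  101 101  95  82  79  89  97 102 102 101]]
2.3342490842490844
581.6896009521485 124.50440188598633 (130.87841796875, 106.42365264892578) 78.11186218261719
```

The rack is clipped and the gate shut, it is standing still, and the robot is clear. Handing in.

```bash
python3 -c "
from workcell import *
print(job_done())"
```

```text
the job is handed in; nothing more can be done
None
```

I clipped the white rack to the eye, drew it back until the leg bore on the shut gate (about 18 N measured at the wrist), and handed it in at about 17 s with the arm clear; no verdict came back.

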